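# Heft the parts tins and hold up the full one

### The job

The three identical closed tins on the rubber mat hold spare machine parts, and one is much fuller than the others. Heft them one after another from the robot's left to its right: lift each a few centimetres straight up over its place, hold it there for about a second to feel its weight, and set it back upright on its place before taking the next. Finish holding the heaviest tin upright and still in the gripper, more than 10 cm above the mat, with the two lighter tins standing on their marked places; do not let go of it at the end, keep every tin upright throughout, and leave the other things on the cart where they are.

Things in the scene. Friction and masses are not known exactly. Their poses are not given: they have to be found in the camera images.
- mat: flat black rubber mat fixed to the cart top, 110 (x) by 350 (y) by 8 thick, with three round grey places in a row along its y axis; origin at the centre of the underside, +y towards the robot's left place, z up
- mat_left (a point): centre, on the mat's upper face (8 above the cart top), of the left round grey place (diameter 80) as seen by the robot; the places are 120 apart (mat +y)
- mat_middle (a point): centre, on the mat's upper face (8 above the cart top), of the middle round grey place (diameter 80) as seen by the robot; the places are 120 apart
- mat_right (a point): centre, on the mat's upper face (8 above the cart top), of the right round grey place (diameter 80) as seen by the robot; the places are 120 apart (mat -y)
- tin_a: one of three closed round metal tins that look exactly alike, upright on the mat, one on each place in random order; diameter 54, height 70, flat screw lid on top; origin at the centre of the underside, z axis up through the lid. The tins differ only in what is packed inside: each weighs between 0.15 and 0.65 kg, and the heaviest is at least 0.2 kg heavier than either of the others. The letter in the name says nothing about the weight
- tin_b: one of three closed round metal tins that look exactly alike, upright on the mat, one on each place in random order; diameter 54, height 70, flat screw lid on top; origin at the centre of the underside, z axis up through the lid. The tins differ only in what is packed inside: each weighs between 0.15 and 0.65 kg, and the heaviest is at least 0.2 kg heavier than either of the others. The letter in the name says nothing about the weight
- tin_c: one of three closed round metal tins that look exactly alike, upright on the mat, one on each place in random order; diameter 54, height 70, flat screw lid on top; origin at the centre of the underside, z axis up through the lid. The tins differ only in what is packed inside: each weighs between 0.15 and 0.65 kg, and the heaviest is at least 0.2 kg heavier than either of the others. The letter in the name says nothing about the weight
- capacitor: bystander: fat blue upright cylinder, diameter 40, height 68 with its terminals, standing off the mat's left end; origin at the centre of the underside
- coil_machine: bystander: matte black coil tattoo machine on a 45 by 85 foot, 83 tall, standing off the mat's right end; origin at the centre of the underside
- palette: bystander: white ceramic palette, 75 by 110 by 14 tall, lying beyond the mat's far edge; origin at the centre of the underside
- gauge_top (a point): bystander: top centre of a brass gauge block 34 by 30, its top 44 above the cart, on a 150 long steel rail fixed beyond the mat's far edge; it slides along the rail

How it is judged:
By the outcome, as a careful person would: the job done as asked, in the order asked, and still so for the second after the job is handed in, while the arm keeps its last pose, push and grip.
It also fails if it takes over 61 s, if anything falls off the work surface, if the arm or the gripper's body presses on something with over 40 N, if the wrist force passes 120 N, or if a joint passes its speed limit or range.

### The arm

A 6-joint arm with a two-finger parallel gripper is mounted at the origin on the work surface. World frame = base frame: x ahead of the robot, y to its left, z up, the work surface at z = 0. Lengths are in m, angles in rad, forces in N, time in s.
With the tool pointing down it reaches from about 0.275 to 0.825 m from the base axis. Payload 4.9 kg.
Tool frame: the origin (TCP) lies midway between the tips of the shut fingers; the grasp point (between the pads) lies 19 mm behind it; z points along the fingers, y is the direction in which the jaws open and shut (so a half turn about z gives the same grasp; the last joint's range is limited). The gripper opens to 85 mm and grips with 20 to 120 N. Pads are 22 mm wide; open, the fingers measure 114 mm over their backs; the gripper's body (76 mm by 85 mm) begins 54 mm behind the grasp point. The pads swing forward as they close: fully open they stand 13 mm farther back than shut.
Start: joints at [1.119, 0.326, -0.193, 1.052, 0, 1.437], TCP at [0.172, 0.522, 0.194] pointing down, gripper open.
Joint ranges: [-2.65, 2.65], [-0.97, 1.79], [-1.3, 1.35], [-1.93, 2.1], [-1.47, 1.37], [-3.14, 3.14]. Speed limits (rad/s): [2.57, 2.57, 3.14, 3.14, 3.14, 3.14].

### API

Orientations are given as a unit quaternion [w, x, y, z].
In Python, from cell import r gives the robot as it stands. The module is installed in compiled form; this text tells all that it offers.
- The arm moves only by the tool arm_command, never from a script. Its argument "plan" is a list of rows, each a list of 3 entries, a list of its own where there are three numbers: the shift along the tool's x, y, z in mm, then the turn, a rotation vector about the tool's x, y, z in rad, then the opening in per cent of the stroke, from 0 (shut) to 100 (fully open). A call has 1 to 8 rows; each row is the pose to reach, as a shift and turn from the pose commanded when the call began, along the tool's axes at that moment; what a row does not reach only later rows make up. A row lasts 1/10 s, in which the tool goes at most 50 mm and 8.59 degrees, less where a joint would pass 70% of its speed; a pose out of reach is approached as far as the arm can. A call with a gripper value outside its range is refused whole. The fingers move at their own pace and stop on an object; the grip force is fixed at half the most. Time passes only in rows, so rows that repeat a pose let the fingers close. It gives the time, the measured TCP pose, the force and the opening at its end, in the units of the state.
- r.get_state(): the state, without advancing time (a new reading comes with each control period).
- r.get_image(name): name is "scene" or "top" or "wrist"; returns a dict with "img" (480x640x3 uint8, red, green, blue), "range_z" (480x640 float32, m along the optical axis (not along the pixel's ray), 0 where there is no reading), "mtx" (3x3 intrinsics, pixels), "world_to_cam" (4x4, takes a point from world to camera coordinates). Camera axes: x right, y down, z forward; pixel columns grow to the right and rows downward; lengths in m; the calibration is good to about 2 mm. The wrist camera is an equidistant fisheye: a pixel r from the principal point sees the ray r / f radians off the axis. A picture is of the moment at which its call begins.
- r.close_job(): hands the job in, once; it reports no verdict.
The state is a dict: "time_s": time; "joint_pos": joint angles; "qd": joint speeds; "effort": joint torques, N m; "eef_pos": TCP position; "orientation": TCP orientation; "contact_force": force on the tool from outside, world axes, zero at the start; "torque": the same for the moment, N m; "opening": finger opening in m.
Only numpy, scipy, OpenCV 4.12 (cv2) and the standard library are available. Lean on these libraries where they do the work, as an engineer would, in place of code of your own. Each camera call takes 0.05 s, during which the arm holds its last target.

## Working session

There is one attempt and no reset: what is moved stays moved. The work goes in short steps, Python scripts to look and compute and a tool call to move; the robot and the scene stay as the last step left them, time stands still between calls to the robot, and variables do not carry over. Pictures are saved under pics/ and viewed, and the job is handed in when it is done.

Besides the shell and the picture viewer there is one more tool, called after "Call:" by a JSON object that holds its "method" and its "body". arm_command: Moves the arm, as the interface text tells. Its arguments: {"type":"object","properties":{"plan":{"type":"array"}},"required":["plan"]}

```bash
mkdir -p pics
python3 - <<'E'
from cell import r
import cv2,numpy as np
s=r.get_state()
for k,v in s.items(): print(k,np.round(v,4))
for n in("scene","top"):
    d=r.get_image(n); cv2.imwrite(f"pics/{n}0.png",d["img"][:,:,::-1]); print(n,d["mtx"].tolist(),np.round(d["world_to_cam"],4).tolist())
    np.savez(f"{n}0.npz",**d)
E
```

```text
time_s 0.0
joint_pos [ 1.1188  0.3269 -0.1936  1.052   0.      1.4366]
qd [-0.0001  0.0009 -0.0004  0.001  -0.0007 -0.001 ]
effort [-1.00000e-03 -4.43400e+01  2.62442e+01  1.55000e-02 -3.00000e-04
  0.00000e+00]
eef_pos [0.1716 0.5219 0.1935]
orientation [-3.000e-04  1.582e-01  9.874e-01 -8.000e-04]
contact_force [ 0.2599  0.2722 -0.4439]
torque [-0.0489 -0.0245  0.0185]
opening 0.0849
scene [[484.49096035015043, 0.0, 310.86211861896925], [0.0, 484.49096035015043, 237.35244032434716], [0.0, 0.0, 1.0]] [[-0.4093, 0.9124, 0.0055, 0.2413], [0.5969, 0.2723, -0.7547, -0.3241], [-0.69, -0.3056, -0.6561, 1.4714], [0.0, 0.0, 0.0, 1.0]]
top [[468.0354478852457, 0.0, 322.6729683067336], [0.0, 468.0354478852457, 235.4833734558943], [0.0, 0.0, 1.0]] [[-0.016, -0.9998, 0.0117, 0.0226], [-0.9968, 0.015, -0.0791, 0.6442], [0.0789, -0.013, -0.9968, 1.0274], [0.0, 0.0, 0.0, 1.0]]
```

View pics/top0.png

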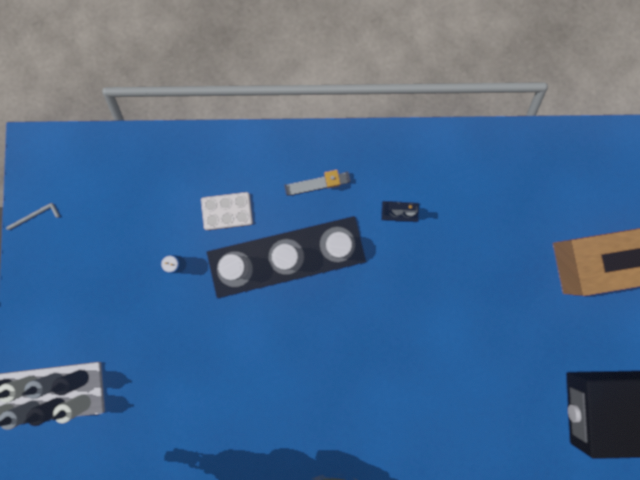

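View pics/scene0.png

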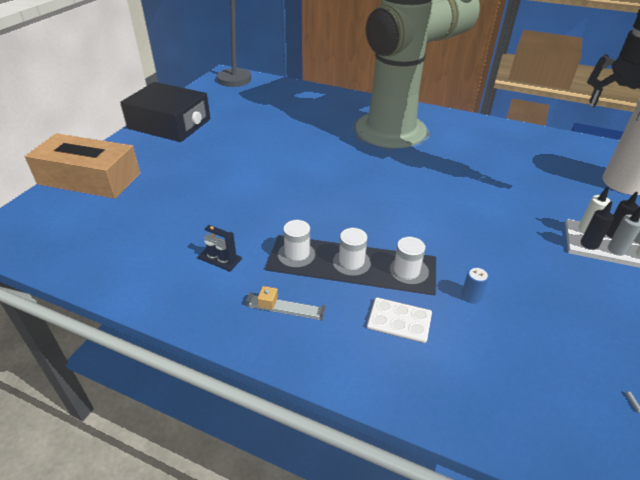

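The top view shows the mat centred near (286,257) and tilted about 10°. The three lids are at about (233,266), (285,256) and (338,244), with the capacitor at (171,264) to the left and the coil machine at (400,211) to the right. Next I measure them.

```bash
cat > h.py <<'E'
import numpy as np,cv2
def ray(d,px,z):
    K=d["mtx"];T=d["world_to_cam"];R=T[:3,:3];c=-R.T@T[:3,3]
    v=R.T@np.linalg.solve(K,[px[0],px[1],1]); return c+v*(z-c[2])/v[2]
def proj(d,p):
    q=d["world_to_cam"]@np.r_[p,1]; q=d["mtx"]@q[:3]; return q[:2]/q[2]
def cloud(d):
    K=d["mtx"];T=d["world_to_cam"];z=d["range_z"]
    v,u=np.mgrid[:480,:640]; p=np.stack([(u-K[0,2])/K[0,0]*z,(v-K[1,2])/K[1,1]*z,z],-1)
    return (p-T[:3,3])@T[:3,:3]
E
python3 - <<'E'
from h import *
d=dict(np.load("top0.npz")); im=d["img"]; 
mat=((im.max(2)<45)).astype(np.uint8)
roi=np.zeros_like(mat);roi[205:305,195:375]=1
hsv=cv2.cvtColor(im,cv2.COLOR_RGB2HSV)
nb=((hsv[...,1]<100)|(im.max(2)<50)).astype(np.uint8)*roi
nb=cv2.morphologyEx(nb,cv2.MORPH_OPEN,np.ones((5,5)))
cs,_=cv2.findContours(nb,cv2.RETR_EXTERNAL,cv2.CHAIN_APPROX_NONE)
c=max(cs,key=cv2.contourArea); rc=cv2.minAreaRect(c); print(rc)
P=np.array([ray(d,p,.008) for p in cv2.boxPoints(rc)]); print("mat corners",P.round(4),"ctr",P.mean(0))
for i in range(4): print(np.linalg.norm(P[i]-P[(i+1)%4]).round(4),np.degrees(np.arctan2(*(P[(i+1)%4]-P[i])[[1,0]])).round(2))
lid=((im.min(2)>185)).astype(np.uint8)*roi
cs,_=cv2.findContours(lid,cv2.RETR_EXTERNAL,cv2.CHAIN_APPROX_NONE)
for c in cs:
    if cv2.contourArea(c)>300:
        e=cv2.fitEllipse(c); print("lid",np.round(e[0],1),np.round(e[1],1),ray(d,e[0],.078).round(4))
X=cloud(d)
for n,(u,v) in dict(a=(233,266),b=(285,256),c=(338,244),cap=(171,264),coil=(400,211),g=(332,178)).items(): print(n,X[v,u].round(4))
d2=dict(np.load("scene0.npz"));X2=cloud(d2)
m=(X2[...,2]>.073)&(X2[...,2]<.085)&(d2["range_z"]>0)
n,l,st,ct=cv2.connectedComponentsWithStats(m.astype(np.uint8))
for i in range(1,n):
    if st[i,4]>40:
        q=X2[l==i]; print("scene hi",ct[i].round(0),((q.max(0)+q.min(0))/2).round(4),(q.max(0)-q.min(0)).round(3))
m=(X[...,2]>.073)&(X[...,2]<.1)&(d["range_z"]>0)
n,l,st,ct=cv2.connectedComponentsWithStats(m.astype(np.uint8))
for i in range(1,n):
    if st[i,4]>40:
        q=X[l==i]; print("top hi",ct[i].round(0),((q.max(0)+q.min(0))/2).round(4),(q.max(0)-q.min(0)).round(3))
big=cv2.resize(im[160:310,150:430],None,fx=2.8,fy=2.8,interpolation=cv2.INTER_CUBIC);cv2.imwrite("pics/crop.png",big[:,:,::-1])
E
```

```text
((285.7302551269531, 256.4573059082031), (45.930789947509766, 150.961181640625), 76.47684478759766)
mat corners [[ 0.6126  0.2761  0.008 ]
 [ 0.6885 -0.0596  0.008 ]
 [ 0.5857 -0.082   0.008 ]
 [ 0.5114  0.2515  0.008 ]] ctr [0.59954667 0.09650189 0.008     ]
0.3442 -77.26
0.1052 -167.74
0.3417 102.57
0.1042 13.62
lid [230.5 266.6] [22.3 22.9] [0.5771 0.2098 0.078 ]
lid [283.9 256.1] [22.2 22.6] [0.5976 0.0964 0.078 ]
lid [338.1 244.1] [22.  22.2] [ 0.6213 -0.0193  0.078 ]
lid [224.9 215.5] [22.4 48.5] [0.6863 0.2218 0.078 ]
a [0.5782 0.2046 0.0775]
b [0.5978 0.0943 0.0763]
c [ 0.6215 -0.0191  0.078 ]
cap [0.5848 0.3398 0.0643]
coil [ 0.6947 -0.1595  0.0464]
g [ 0.7714 -0.01    0.0434]
scene hi [60. 29.] [-0.1635 -1.401   0.079 ] [0.679 0.029 0.012]
scene hi [365.   2.] [-0.9731 -0.4395  0.0792] [0.034 0.168 0.012]
scene hi [486.  17.] [-0.9868  0.1118  0.079 ] [0.043 0.07  0.012]
scene hi [167. 110.] [ 0.2541 -0.6261  0.079 ] [0.162 0.205 0.012]
scene hi [392. 115.] [0.035  0.0002 0.0791] [0.076 0.136 0.012]
scene hi [ 82. 164.] [ 0.5819 -0.6304  0.079 ] [0.151 0.23  0.012]
scene hi
[... 565 characters left out ...]
61 0.014]
top hi [607. 262.] [ 0.5743 -0.5907  0.0827] [0.139 0.149 0.019]
top hi [338. 244.] [ 0.6216 -0.0193  0.0781] [0.052 0.052 0.01 ]
top hi [284. 256.] [0.5978 0.0964 0.0781] [0.051 0.052 0.009]
top hi [231. 267.] [0.5773 0.2102 0.0776] [0.053 0.053 0.009]
top hi [ 64. 384.] [0.3398 0.552  0.0865] [0.038 0.037 0.027]
top hi [612. 417.] [ 0.2514 -0.5873  0.0842] [0.161 0.126 0.022]
top hi [ 38. 388.] [0.3344 0.6082 0.0866] [0.037 0.04  0.027]
top hi [ 11. 391.] [0.3287 0.6584 0.0867] [0.038 0.033 0.026]
top hi [ 66. 411.] [0.2856 0.5467 0.0865] [0.037 0.037 0.027]
top hi [ 39. 414.] [0.2809 0.6012 0.0865] [0.037 0.038 0.027]
top hi [ 12. 418.] [0.2747 0.6555 0.0864] [0.038 0.038 0.027]
```

View pics/crop.png

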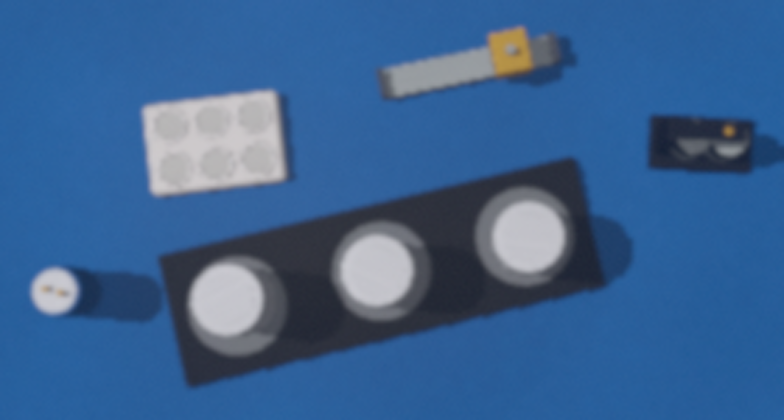

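```bash
cat >> h.py <<'E'
from scipy.spatial.transform import Rotation as Ro
YAW=np.radians(12.5)
def goal(s,p,yaw=YAW):
    w,x,y,z=s["orientation"]; R=Ro.from_quat([x,y,z,w])
    ty=np.array([np.cos(yaw),np.sin(yaw),0]); tz=np.array([0,0,-1.]); tx=np.cross(ty,tz)
    G=Ro.from_matrix(np.c_[tx,ty,tz])
    return (R.inv().apply(np.array(p)-s["eef_pos"])*1000).round(1),(R.inv()*G).as_rotvec().round(3)
def st(r):
    s=r.get_state(); print(s["time_s"],s["eef_pos"].round(4) if hasattr(s["eef_pos"],'round') else s["eef_pos"],"F",np.round(s["contact_force"],2),"T",np.round(s["torque"],3),"op",s["opening"]); return s
E
python3 - <<'E'
from h import *; from cell import r
s=st(r); print(goal(s,[.577,.2098,.15]))
E
```

```text
0.1 [0.1716 0.522  0.1936] F [ 1.58 -0.16  0.33] T [ 0.008 -0.005  0.033] op 0.08536467577710319
(array([-482.7, -169.8,   43.7]), array([-2.000e-03,  1.000e-03,  1.035e+00]))
```

Call:
{"method": "arm_command", "body": {"plan": [[[-48,-17,0],[0,0,0.13],100],[[-96,-34,0],[0,0,0.26],100],[[-140,-49,0],[0,0,0.39],100],[[-184,-65,0],[0,0,0.52],100],[[-228,-80,0],[0,0,0.65],100],[[-272,-96,0],[0,0,0.78],100],[[-316,-111,0],[0,0,0.91],100],[[-360,-127,0],[0,0,1.035],100]]}}

```text
time_s: 0.9
eef_pos: [0.4752, 0.2879, 0.194]
orientation: [-0.0, 0.628, 0.778, -0.0]
contact_force: [-0.1, 0.2, 0.2]
opening: 0.0855
```

Run:
```python
from h import *; from cell import r
s=st(r); print(goal(s,[.577,.2098,.12]))
```

```text
0.9 [0.4752 0.2879 0.194 ] F [-0.09  0.19  0.19] T [ 0.048 -0.    -0.024] op 0.08553880738046188
(array([-97.8,  83. ,  73.9]), array([-0.001, -0.   , -0.005]))
```

Call:
{"method": "arm_command", "body": {"plan": [[[-35,30,15],[0,0,0],100],[[-70,60,40],[0,0,0],100],[[-92,78,66],[0,0,0],100],[[-98,83,74],[0,0,-0.005],100],[[-98,83,74],[0,0,-0.005],100],[[-98,83,74],[0,0,-0.005],100]]}}

```text
time_s: 1.5
eef_pos: [0.5756, 0.2123, 0.1206]
orientation: [-0.0, 0.624, 0.782, -0.0]
contact_force: [0.1, 0.6, 0.9]
opening: 0.0856
```

Run:
```python
from h import *; from cell import r
d=r.get_image("wrist"); cv2.imwrite("pics/w1.png",d["img"][:,:,::-1])
d=r.get_image("top"); cv2.imwrite("pics/t1.png",d["img"][:,:,::-1])
s=st(r); print(goal(s,[.577,.2098,.031]))
```

```text
1.6 [0.5761 0.2129 0.1216] F [ 0.35 -0.01  0.09] T [ 0.015  0.039 -0.028] op 0.08530856146918764
(array([-3.3,  0.1, 90.6]), array([ 0.002, -0.   ,  0.007]))
```

View pics/w1.png

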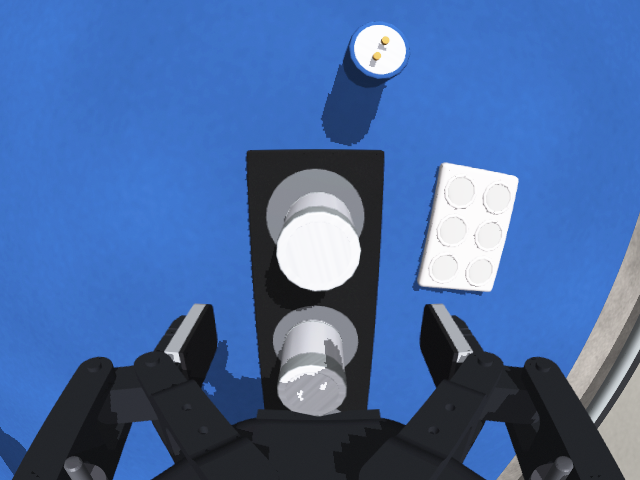

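View pics/t1.png

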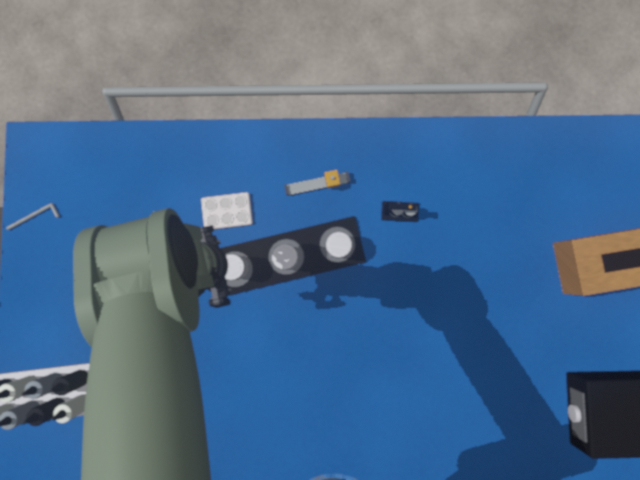

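The wrist view shows the left tin's lid at (318,252), midway between the pads at (212,330) and (426,330), so I descend and grip.

Call:
{"method": "arm_command", "body": {"plan": [[[-3,0,30],[0,0,0.005],100],[[-3,0,60],[0,0,0.005],100],[[-3,0,82],[0,0,0.005],100],[[-3,0,90],[0,0,0.005],100],[[-3,0,90],[0,0,0.005],100],[[-3,0,90],[0,0,0.005],100]]}}

```text
time_s: 2.2
eef_pos: [0.5779, 0.2095, 0.0319]
orientation: [0.001, 0.626, 0.78, 0.001]
contact_force: [0.2, -0.0, 1.0]
opening: 0.0856
```

Run:
```python
from h import *; from cell import r
s=st(r); print(goal(s,[.577,.2098,.031]))
```

```text
2.2 [0.5779 0.2095 0.0319] F [ 0.17 -0.04  0.97] T [-0.    -0.018 -0.071] op 0.08562922405017098
(array([ 0.5, -0.8,  0.9]), array([ 0.002, -0.   ,  0.001]))
```

Call:
{"method": "arm_command", "body": {"plan": [[[0,0,0],[0,0,0],0],[[0,0,0],[0,0,0],0],[[0,0,0],[0,0,0],0],[[0,0,0],[0,0,0],0],[[0,0,0],[0,0,0],0],[[0,0,0],[0,0,0],0],[[0,0,0],[0,0,0],0],[[0,0,0],[0,0,0],0]]}}

```text
time_s: 3.0
eef_pos: [0.5776, 0.2089, 0.0321]
orientation: [0.0, 0.626, 0.78, 0.001]
contact_force: [-3.0, -1.1, 9.1]
opening: 0.0507
```

Run:
```python
from h import *; from cell import r
s=st(r);print(s["orientation"])
```

```text
3.0 [0.5776 0.2089 0.0321] F [-2.99 -1.12  9.06] T [-0.064  0.505 -0.019] op 0.05067657542640234
[4.54822650e-04 6.25987117e-01 7.79832955e-01 6.96019136e-04]
```

Call:
{"method": "arm_command", "body": {"plan": [[[0,0,-3],[0,0,0],0],[[0,0,-9],[0,0,0],0],[[0,0,-17],[0,0,0],0],[[0,0,-26],[0,0,0],0],[[0,0,-34],[0,0,0],0],[[0,0,-38],[0,0,0],0],[[0,0,-40],[0,0,0],0],[[0,0,-40],[0,0,0],0]]}}

```text
time_s: 3.8
eef_pos: [0.5772, 0.2087, 0.0706]
orientation: [0.0, 0.626, 0.78, 0.0]
contact_force: [0.5, -0.5, -5.5]
opening: 0.0502
```

Call:
{"method": "arm_command", "body": {"plan": [[[0,0,0],[0,0,0],0],[[0,0,0],[0,0,0],0],[[0,0,0],[0,0,0],0],[[0,0,0],[0,0,0],0],[[0,0,0],[0,0,0],0],[[0,0,0],[0,0,0],0]]}}

```text
time_s: 4.4
eef_pos: [0.577, 0.2087, 0.0702]
orientation: [-0.0, 0.626, 0.78, -0.0]
contact_force: [-0.4, 0.7, -4.3]
opening: 0.0511
```

```bash
cat > heft.py <<'E'
from h import *; from cell import r
import sys
F=[]
for i in range(6):
    d=r.get_image("scene"); s=r.get_state(); F.append(np.r_[s["contact_force"],s["torque"],s["effort"][1:4]])
print(np.round(F,2)[:,:3]); print("mean",np.mean(F,0).round(3))
st(r); print(s["orientation"])
cv2.imwrite(f"pics/{sys.argv[1]}.png",cv2.resize(d["img"][180:340,190:500],None,fx=2.5,fy=2.5)[:,:,::-1])
E
python3 heft.py heft1
```

```text
[[ 0.01 -0.36 -5.29]
 [ 0.47  0.07 -5.37]
 [-1.1  -0.15 -5.37]
 [-0.3   0.34 -4.34]
 [-0.39  1.1  -5.04]
 [ 0.67  0.16 -5.28]]
mean [-1.0800e-01  1.9200e-01 -5.1160e+00 -4.0000e-03  8.0000e-03 -3.0000e-03
 -5.5849e+01  2.5380e+01  5.0000e-03]
4.7 [0.5771 0.2087 0.0703] F [ 0.67  0.16 -5.28] T [-0.02  -0.002  0.029] op 0.05061987638377558
[2.37514838e-05 6.25989568e-01 7.79831430e-01 8.10090899e-06]
```

View pics/heft1.png

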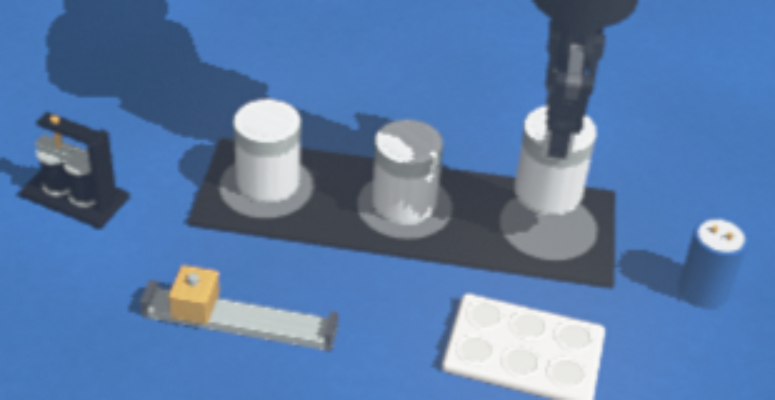

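The tin is held upright over its place. The place's ellipse is at about (549,222) in the crop. It weighs about 5.1 N. I'll check the place centre before lowering it.

Run:
```python
from h import *; from cell import r
d=r.get_image("scene"); im=d["img"]; h=cv2.cvtColor(im,cv2.COLOR_RGB2HSV)
m=((h[...,1]<60)&(im.max(2)>80)&(im.max(2)<165)).astype(np.uint8)
m[:255]=0;m[290:]=0;m[:,:380]=0;m[:,440:]=0
ys,xs=np.nonzero(m); P=np.array([ray(d,(x,y),.008) for x,y in zip(xs,ys)]); print(len(P))
hull=cv2.convexHull(P[:,:2].astype(np.float32)); print(cv2.minEnclosingCircle(hull), P.min(0),P.max(0))
s=st(r)
```

```text
1274
((0.5721967816352844, 0.21171677112579346), 0.0720694363117218) [0.51095636 0.16671683 0.008     ] [0.63509539 0.27451969 0.008     ]
4.75 [0.577  0.2087 0.0703] F [-0.9   0.45 -3.73] T [0.032 0.025 0.015] op 0.05067272877137502
```

Call:
{"method": "arm_command", "body": {"plan": [[[1,0,4],[0,0,0],0],[[3,0,12],[0,0,0],0],[[4,0,20],[0,0,0],0],[[4,0,27],[0,0,0],0],[[4,0,32],[0,0,0],0],[[4,0,35],[0,0,0],0],[[4,0,37],[0,0,0],0],[[4,0,37],[0,0,0],0]]}}

```text
time_s: 5.55
eef_pos: [0.5761, 0.2125, 0.0331]
orientation: [-0.0, 0.626, 0.78, -0.0]
contact_force: [-0.0, 0.3, -4.4]
opening: 0.0507
```

Run:
```python
from h import *; from cell import r
for i in range(2): r.get_image("top"); st(r)
```

```text
5.6 [0.5763 0.2126 0.0333] F [-0.05 -0.8  -5.49] T [-0.064 -0.032 -0.006] op 0.05083175548996251
5.65 [0.5764 0.2126 0.0335] F [ 1.03  0.61 -4.17] T [ 0.018  0.005 -0.013] op 0.05041431089027811
```

Call:
{"method": "arm_command", "body": {"plan": [[[0,0,0.7],[0,0,0],0],[[0,0,1.3],[0,0,0],0],[[0,0,1.8],[0,0,0],0],[[0,0,1.8],[0,0,0],0]]}}

```text
time_s: 6.05
eef_pos: [0.5765, 0.2127, 0.0323]
orientation: [0.0, 0.626, 0.78, 0.0]
contact_force: [-1.4, -0.7, 1.8]
opening: 0.0508
```

The force has gone from −5 N to +1.8 N, so the tin is on the mat. Release.

Call:
{"method": "arm_command", "body": {"plan": [[[0,0,0],[0,0,0],100],[[0,0,0],[0,0,0],100],[[0,0,0],[0,0,0],100],[[0,0,0],[0,0,0],100],[[0,0,0],[0,0,0],100],[[0,0,0],[0,0,0],100]]}}

```text
time_s: 6.65
eef_pos: [0.5762, 0.2126, 0.0315]
orientation: [0.0, 0.626, 0.78, 0.0]
contact_force: [0.4, 0.3, -0.2]
opening: 0.0854
```

Call:
{"method": "arm_command", "body": {"plan": [[[0,0,-10],[0,0,0],100],[[0,0,-35],[0,0,0],100],[[0,0,-65],[0,0,0],100],[[0,0,-85],[0,0,0],100],[[-30,0,-90],[0,0,0],100],[[-70,0,-90],[0,0,0],100],[[-105,0,-90],[0,0,0],100],[[-119,0,-90],[0,0,0],100]]}}

```text
time_s: 7.45
eef_pos: [0.6028, 0.0936, 0.1224]
orientation: [0.001, 0.627, 0.779, 0.0]
contact_force: [0.4, -0.0, -0.5]
opening: 0.0855
```

```bash
cat > look.py <<'E'
from h import *; from cell import r
import sys
d=r.get_image("wrist"); cv2.imwrite(f"pics/w_{sys.argv[1]}.png",d["img"][:,:,::-1])
d=r.get_image("scene"); cv2.imwrite(f"pics/s_{sys.argv[1]}.png",cv2.resize(d["img"][180:340,190:500],None,fx=2.5,fy=2.5)[:,:,::-1])
X=cloud(d); m=(X[...,2]>.073)&(X[...,2]<.082)&(d["range_z"]>0)
n,l,s_,ct=cv2.connectedComponentsWithStats(m.astype(np.uint8))
for i in range(1,n):
    if s_[i,4]>40 and 260<ct[i][0]<440 and ct[i][1]>180:
        q=X[l==i]; print("scene hi",ct[i].round(0),((q.max(0)+q.min(0))/2).round(4),(q.max(0)-q.min(0)).round(3))
s=st(r)
p=[float(v) for v in sys.argv[2:5]]; print(goal(s,p))
E
python3 look.py b .597 .096 .031
```

```text
scene hi [296. 229.] [ 0.6208 -0.0205  0.0775] [0.056 0.055 0.009]
scene hi [353. 238.] [0.5959 0.0958 0.0778] [0.058 0.054 0.008]
scene hi [412. 247.] [0.5752 0.2131 0.0775] [0.056 0.053 0.009]
7.55 [0.6025 0.0948 0.122 ] F [-0.14 -0.56 -0.02] T [ 0.018  0.002 -0.024] op 0.08542524666534343
(array([ 2.3, -5.2, 91. ]), array([ 0.001,  0.   , -0.003]))
```

View pics/s_b.png

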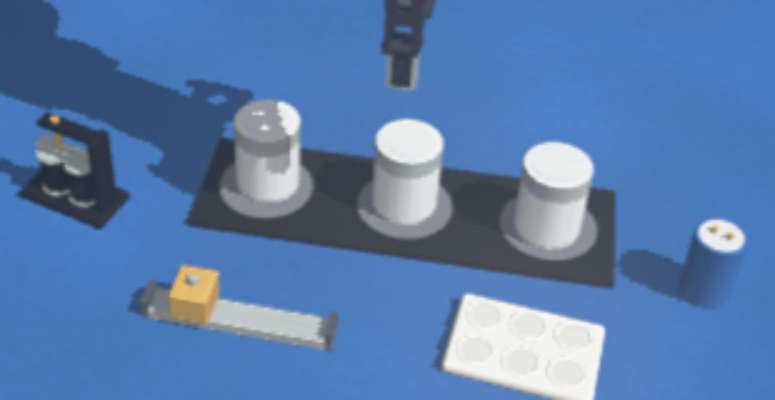

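View pics/w_b.png

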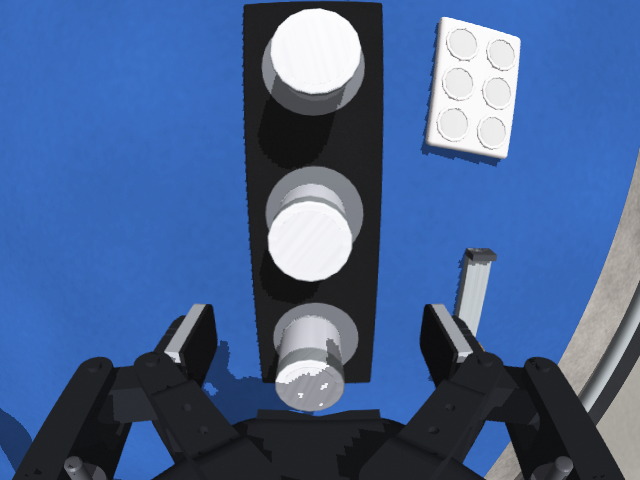

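The left tin stands upright on its place. The middle lid at (310,242) is slightly off the jaw centre (319), which agrees with the −5 mm correction.

Call:
{"method": "arm_command", "body": {"plan": [[[2,-5,20],[0,0,0],100],[[2,-5,55],[0,0,0],100],[[2,-5,80],[0,0,0],100],[[2,-5,91],[0,0,0],100],[[2,-5,91],[0,0,0],100],[[2,-5,91],[0,0,0],100]]}}

```text
time_s: 8.15
eef_pos: [0.5972, 0.0981, 0.0314]
orientation: [0.0, 0.626, 0.78, 0.0]
contact_force: [0.3, 0.1, 0.3]
opening: 0.0855
```

Call:
{"method": "arm_command", "body": {"plan": [[[0,0,0],[0,0,0],0],[[0,0,0],[0,0,0],0],[[0,0,0],[0,0,0],0],[[0,0,0],[0,0,0],0],[[0,0,0],[0,0,0],0],[[0,0,0],[0,0,0],0],[[0,0,0],[0,0,0],0],[[0,0,0],[0,0,0],0]]}}

```text
time_s: 8.95
eef_pos: [0.5975, 0.0973, 0.0324]
orientation: [0.001, 0.626, 0.78, 0.001]
contact_force: [-3.2, 0.7, 8.2]
opening: 0.0507
```

Call:
{"method": "arm_command", "body": {"plan": [[[0,0,-3],[0,0,0],0],[[0,0,-9],[0,0,0],0],[[0,0,-17],[0,0,0],0],[[0,0,-26],[0,0,0],0],[[0,0,-34],[0,0,0],0],[[0,0,-38],[0,0,0],0],[[0,0,-40],[0,0,0],0],[[0,0,-40],[0,0,0],0]]}}

```text
time_s: 9.75
eef_pos: [0.5967, 0.0973, 0.0708]
orientation: [0.0, 0.626, 0.78, 0.0]
contact_force: [0.3, -0.7, -2.5]
opening: 0.0508
```

Call:
{"method": "arm_command", "body": {"plan": [[[0,0,0],[0,0,0],0],[[0,0,0],[0,0,0],0],[[0,0,0],[0,0,0],0],[[0,0,0],[0,0,0],0],[[0,0,0],[0,0,0],0],[[0,0,0],[0,0,0],0]]}}

```text
time_s: 10.35
eef_pos: [0.5966, 0.0973, 0.0704]
orientation: [-0.0, 0.626, 0.78, -0.0]
contact_force: [0.5, 0.7, -3.0]
opening: 0.0507
```

```bash
python3 heft.py heft2
```

```text
[[-1.15  1.03 -2.  ]
 [ 0.75  0.92 -2.77]
 [-0.49  0.73 -2.37]
 [-0.58  1.01 -3.2 ]
 [ 0.17  1.02 -2.51]
 [-1.27 -0.25 -2.23]]
mean [-4.2900e-01  7.4400e-01 -2.5120e+00 -8.0000e-03 -1.2000e-02 -4.0000e-03
 -5.3410e+01  2.4361e+01  2.0000e-03]
10.65 [0.5966 0.0973 0.0705] F [-1.27 -0.25 -2.23] T [-0.004 -0.009  0.015] op 0.05056724571195001
[1.97442047e-05 6.25983566e-01 7.79836248e-01 2.16049023e-05]
```

View pics/heft2.png

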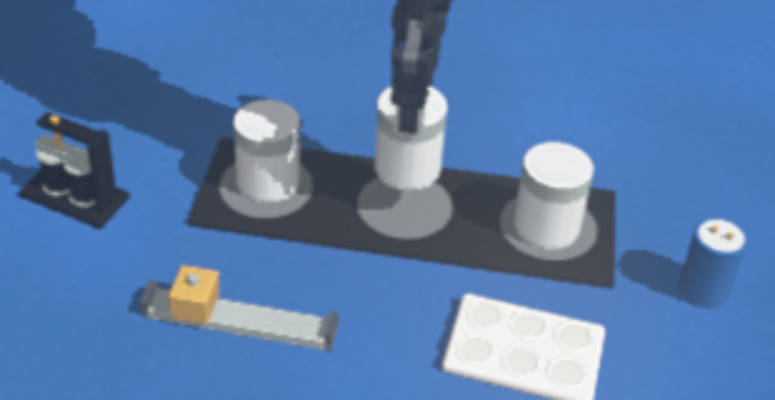

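The middle tin weighs about 2.5 N and hangs upright over its place. I'll lower it the same way.

Call:
{"method": "arm_command", "body": {"plan": [[[0,0,4],[0,0,0],0],[[0,0,12],[0,0,0],0],[[0,0,20],[0,0,0],0],[[0,0,27],[0,0,0],0],[[0,0,32],[0,0,0],0],[[0,0,35],[0,0,0],0],[[0,0,37],[0,0,0],0],[[0,0,37],[0,0,0],0]]}}

```text
time_s: 11.45
eef_pos: [0.5965, 0.0973, 0.0333]
orientation: [-0.0, 0.626, 0.78, -0.0]
contact_force: [0.1, 0.4, -2.6]
opening: 0.0507
```

Call:
{"method": "arm_command", "body": {"plan": [[[0,0,0.7],[0,0,0],0],[[0,0,1.3],[0,0,0],0],[[0,0,1.8],[0,0,0],0],[[0,0,1.8],[0,0,0],0],[[0,0,1.8],[0,0,0],0]]}}

```text
time_s: 11.95
eef_pos: [0.597, 0.0973, 0.0325]
orientation: [0.0, 0.626, 0.78, 0.0]
contact_force: [-2.1, -0.8, 5.5]
opening: 0.0508
```

It's down (+5.5 N). Release and move on to the right tin.

Call:
{"method": "arm_command", "body": {"plan": [[[0,0,0],[0,0,0],100],[[0,0,0],[0,0,0],100],[[0,0,0],[0,0,0],100],[[0,0,0],[0,0,0],100],[[0,0,0],[0,0,0],100],[[0,0,0],[0,0,0],100]]}}

```text
time_s: 12.55
eef_pos: [0.5966, 0.0973, 0.0316]
orientation: [0.0, 0.626, 0.78, -0.0]
contact_force: [0.4, -0.0, 0.4]
opening: 0.0853
```

Call:
{"method": "arm_command", "body": {"plan": [[[0,0,-10],[0,0,0],100],[[0,0,-35],[0,0,0],100],[[0,0,-65],[0,0,0],100],[[0,0,-85],[0,0,0],100],[[-30,0,-90],[0,0,0],100],[[-70,0,-90],[0,0,0],100],[[-105,0,-90],[0,0,0],100],[[-119,0,-90],[0,0,0],100]]}}

```text
time_s: 13.35
eef_pos: [0.6233, -0.0219, 0.1227]
orientation: [0.001, 0.627, 0.779, 0.0]
contact_force: [-1.1, -0.1, -0.0]
opening: 0.0854
```

```bash
python3 look.py c .6212 -.0195 .031
```

```text
scene hi [296. 229.] [ 0.6206 -0.02    0.0775] [0.055 0.055 0.009]
scene hi [353. 237.] [0.5958 0.0957 0.0775] [0.056 0.054 0.009]
scene hi [412. 247.] [0.5749 0.2131 0.0775] [0.058 0.054 0.009]
13.45 [ 0.6228 -0.0206  0.1221] F [0.13 1.44 0.16] T [ 0.044 -0.01   0.041] op 0.08545583309852689
(array([ 1.4, -1.4, 91.1]), array([ 0.001,  0.   , -0.003]))
```

View pics/s_c.png

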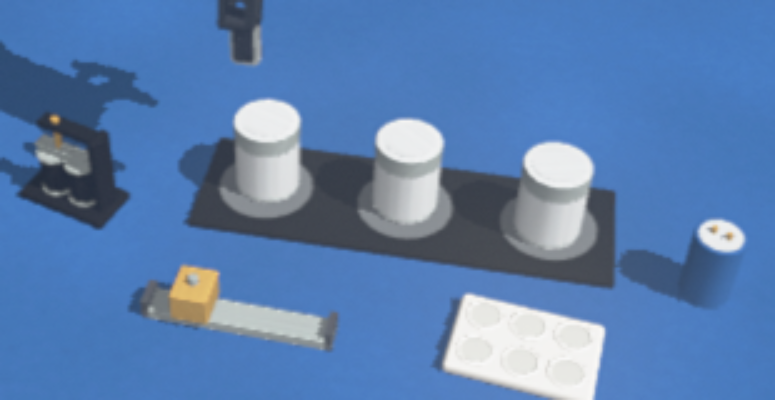

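View pics/w_c.png

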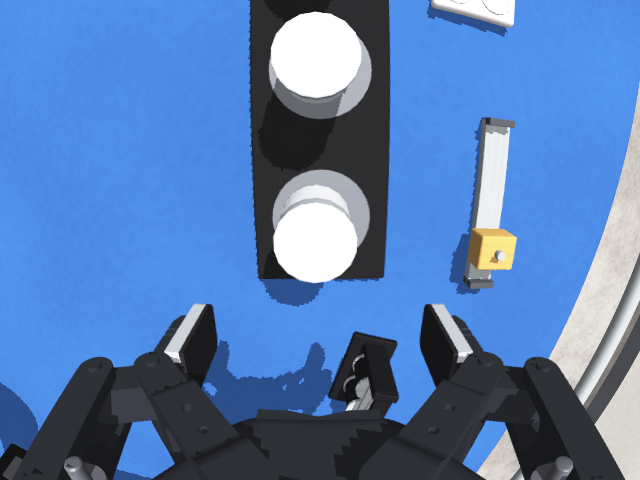

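The left and middle tins both stand on their places. The right lid at (315,247) is nearly centred in the jaws, and the coil machine near (365,370) is clear.

Call:
{"method": "arm_command", "body": {"plan": [[[1,-1,20],[0,0,0],100],[[1,-1,55],[0,0,0],100],[[1,-1,80],[0,0,0],100],[[1,-1,91],[0,0,0],100],[[1,-1,91],[0,0,0],100],[[1,-1,91],[0,0,0],100]]}}

```text
time_s: 14.05
eef_pos: [0.6217, -0.0174, 0.0317]
orientation: [0.0, 0.626, 0.78, 0.0]
contact_force: [0.1, 0.0, 0.5]
opening: 0.0856
```

Call:
{"method": "arm_command", "body": {"plan": [[[0,0,0],[0,0,0],0],[[0,0,0],[0,0,0],0],[[0,0,0],[0,0,0],0],[[0,0,0],[0,0,0],0],[[0,0,0],[0,0,0],0],[[0,0,0],[0,0,0],0],[[0,0,0],[0,0,0],0],[[0,0,0],[0,0,0],0]]}}

```text
time_s: 14.85
eef_pos: [0.622, -0.0184, 0.0327]
orientation: [0.001, 0.626, 0.78, 0.001]
contact_force: [-2.2, 0.1, 6.6]
opening: 0.0509
```

Call:
{"method": "arm_command", "body": {"plan": [[[0,0,-3],[0,0,0],0],[[0,0,-9],[0,0,0],0],[[0,0,-17],[0,0,0],0],[[0,0,-26],[0,0,0],0],[[0,0,-34],[0,0,0],0],[[0,0,-38],[0,0,0],0],[[0,0,-40],[0,0,0],0],[[0,0,-40],[0,0,0],0]]}}

```text
time_s: 15.65
eef_pos: [0.6213, -0.0182, 0.071]
orientation: [0.0, 0.626, 0.78, 0.0]
contact_force: [1.3, 0.0, -1.4]
opening: 0.0509
```

Call:
{"method": "arm_command", "body": {"plan": [[[0,0,0],[0,0,0],0],[[0,0,0],[0,0,0],0],[[0,0,0],[0,0,0],0],[[0,0,0],[0,0,0],0],[[0,0,0],[0,0,0],0],[[0,0,0],[0,0,0],0]]}}

```text
time_s: 16.25
eef_pos: [0.6211, -0.0181, 0.0706]
orientation: [-0.0, 0.626, 0.78, -0.0]
contact_force: [-0.0, 0.1, -2.3]
opening: 0.0508
```

```bash
python3 heft.py heft3
```

```text
[[-0.13  0.24 -0.75]
 [ 0.19 -0.71 -1.51]
 [ 0.97  0.38 -1.05]
 [ 0.31 -0.1  -2.11]
 [ 0.32  0.35 -1.46]
 [-0.03  0.42 -1.24]]
mean [ 2.7200e-01  9.6000e-02 -1.3530e+00  1.4000e-02  1.1000e-02  1.4000e-02
 -5.4653e+01  2.4435e+01  2.0000e-03]
16.55 [ 0.6212 -0.0181  0.0707] F [-0.03  0.42 -1.24] T [ 0.036 -0.026  0.081] op 0.05122457276019152
[1.80410193e-05 6.25992728e-01 7.79828894e-01 8.12181028e-06]
```

View pics/heft3.png

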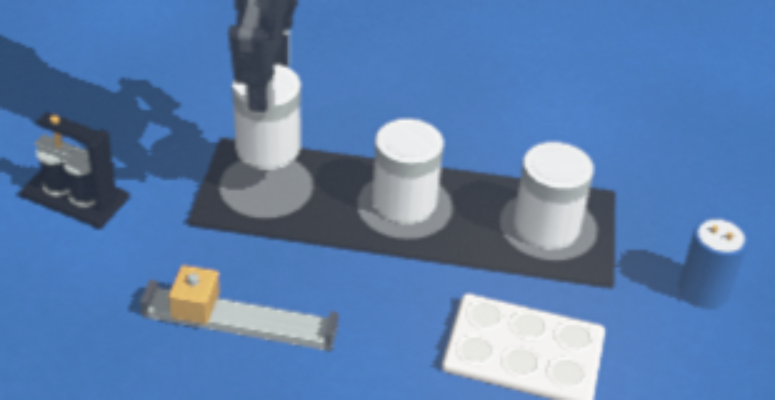

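The right tin weighs about 1.4 N and hangs upright. The left tin (5.1 N) is clearly the heaviest, so I set this one back.

Call:
{"method": "arm_command", "body": {"plan": [[[0,0,4],[0,0,0],0],[[-1,0,12],[0,0,0],0],[[-2,0,20],[0,0,0],0],[[-2,0,27],[0,0,0],0],[[-2,0,32],[0,0,0],0],[[-2,0,35],[0,0,0],0],[[-2,0,37],[0,0,0],0],[[-2,0,37],[0,0,0],0]]}}

```text
time_s: 17.35
eef_pos: [0.6215, -0.02, 0.0335]
orientation: [-0.0, 0.626, 0.78, -0.0]
contact_force: [-0.1, -0.6, -1.9]
opening: 0.0504
```

Call:
{"method": "arm_command", "body": {"plan": [[[0,0,0.7],[0,0,0],0],[[0,0,1.3],[0,0,0],0],[[0,0,1.8],[0,0,0],0],[[0,0,1.8],[0,0,0],0],[[0,0,1.8],[0,0,0],0]]}}

```text
time_s: 17.85
eef_pos: [0.622, -0.0203, 0.0328]
orientation: [0.001, 0.626, 0.78, 0.0]
contact_force: [-2.3, -0.2, 5.4]
opening: 0.0512
```

Down. Release, rise, and go back to the left tin, about +238 mm along tool x.

Call:
{"method": "arm_command", "body": {"plan": [[[0,0,0],[0,0,0],100],[[0,0,0],[0,0,0],100],[[0,0,0],[0,0,0],100],[[0,0,0],[0,0,0],100],[[0,0,0],[0,0,0],100],[[0,0,0],[0,0,0],100]]}}

```text
time_s: 18.45
eef_pos: [0.6216, -0.0201, 0.0318]
orientation: [-0.0, 0.626, 0.78, -0.0]
contact_force: [-0.6, 0.7, 0.1]
opening: 0.0853
```

Call:
{"method": "arm_command", "body": {"plan": [[[0,0,-10],[0,0,0],100],[[0,0,-35],[0,0,0],100],[[0,0,-65],[0,0,0],100],[[0,0,-85],[0,0,0],100],[[30,0,-90],[0,0,0],100],[[70,0,-90],[0,0,0],100],[[115,0,-90],[0,0,0],100],[[160,0,-90],[0,0,0],100]]}}

```text
time_s: 19.25
eef_pos: [0.5869, 0.1373, 0.123]
orientation: [0.0, 0.626, 0.779, 0.001]
contact_force: [0.4, -0.3, -0.0]
opening: 0.0855
```

Call:
{"method": "arm_command", "body": {"plan": [[[40,0,0],[0,0,0],100],[[70,0,0],[0,0,0],100],[[78,0,0],[0,0,0],100],[[78,0,0],[0,0,0],100]]}}

```text
time_s: 19.65
eef_pos: [0.57, 0.2133, 0.1225]
orientation: [0.0, 0.625, 0.781, 0.0]
contact_force: [0.0, -1.0, -0.1]
opening: 0.0855
```

```bash
python3 look.py d .5762 .2127 .031
```

```text
scene hi [295. 229.] [ 0.6207 -0.0218  0.0776] [0.055 0.054 0.009]
scene hi [353. 237.] [0.5962 0.0959 0.0775] [0.054 0.054 0.009]
scene hi [412. 247.] [0.5744 0.2131 0.0775] [0.056 0.053 0.009]
19.75 [0.5705 0.2114 0.1222] F [-0.34  1.   -0.62] T [0.041 0.036 0.038] op 0.08569891962157271
(array([ 0.1,  5.8, 91.2]), array([ 0.   ,  0.001, -0.001]))
```

View pics/s_d.png

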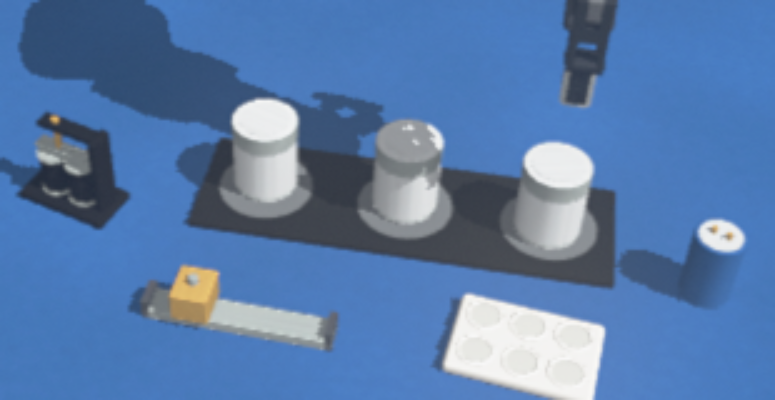

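View pics/w_d.png

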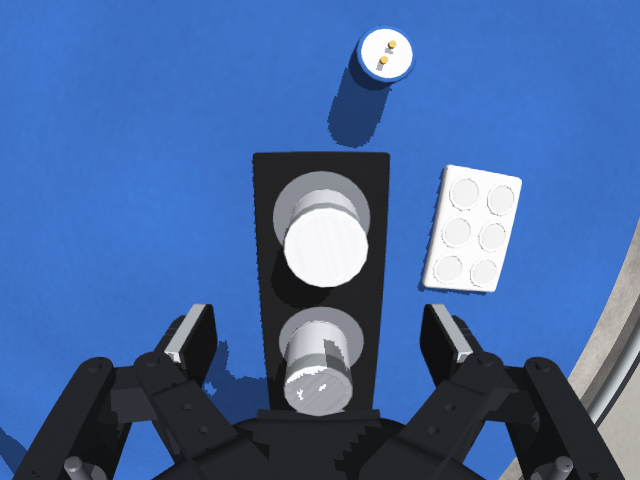

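All three tins stand on their places. The left lid at (326,246) is a few millimetres towards +y of the jaw centre, so I correct by +5 mm and grip.

Call:
{"method": "arm_command", "body": {"plan": [[[0,5,20],[0,0,0],100],[[0,5,55],[0,0,0],100],[[0,5,80],[0,0,0],100],[[0,5,91],[0,0,0],100],[[0,5,91],[0,0,0],100],[[0,5,91],[0,0,0],100]]}}

```text
time_s: 20.35
eef_pos: [0.576, 0.2127, 0.0318]
orientation: [0.0, 0.626, 0.779, 0.0]
contact_force: [-0.0, 0.0, -0.9]
opening: 0.0851
```

Call:
{"method": "arm_command", "body": {"plan": [[[0,0,0],[0,0,0],0],[[0,0,0],[0,0,0],0],[[0,0,0],[0,0,0],0],[[0,0,0],[0,0,0],0],[[0,0,0],[0,0,0],0],[[0,0,0],[0,0,0],0],[[0,0,0],[0,0,0],0],[[0,0,0],[0,0,0],0]]}}

```text
time_s: 21.15
eef_pos: [0.5758, 0.2136, 0.0328]
orientation: [0.001, 0.626, 0.78, 0.001]
contact_force: [-2.6, -0.6, 7.7]
opening: 0.051
```

Call:
{"method": "arm_command", "body": {"plan": [[[0,0,-3],[0,0,0],0],[[0,0,-9],[0,0,0],0],[[0,0,-18],[0,0,0],0],[[0,0,-30],[0,0,0],0],[[0,0,-44],[0,0,0],0],[[0,0,-58],[0,0,0],0],[[0,0,-72],[0,0,0],0],[[0,0,-86],[0,0,0],0]]}}

```text
time_s: 21.95
eef_pos: [0.5753, 0.2134, 0.1187]
orientation: [0.0, 0.626, 0.78, 0.0]
contact_force: [0.2, -0.0, -4.9]
opening: 0.051
```

Call:
{"method": "arm_command", "body": {"plan": [[[0,0,-14],[0,0,0],0],[[0,0,-28],[0,0,0],0],[[0,0,-40],[0,0,0],0],[[0,0,-50],[0,0,0],0],[[0,0,-56],[0,0,0],0],[[0,0,-59],[0,0,0],0],[[0,0,-60],[0,0,0],0],[[0,0,-60],[0,0,0],0]]}}

```text
time_s: 22.75
eef_pos: [0.5747, 0.2133, 0.1764]
orientation: [-0.0, 0.626, 0.78, -0.0]
contact_force: [-0.1, -0.4, -4.7]
opening: 0.0507
```

Call:
{"method": "arm_command", "body": {"plan": [[[0,0,0],[0,0,0],0],[[0,0,0],[0,0,0],0],[[0,0,0],[0,0,0],0],[[0,0,0],[0,0,0],0],[[0,0,0],[0,0,0],0],[[0,0,0],[0,0,0],0]]}}

```text
time_s: 23.35
eef_pos: [0.575, 0.2134, 0.1769]
orientation: [0.0, 0.626, 0.78, 0.0]
contact_force: [0.5, 0.6, -4.7]
opening: 0.0508
```

```bash
python3 heft.py heft4
python3 - <<'E'
from h import *; from cell import r
d=r.get_image("scene"); cv2.imwrite("pics/final.png",d["img"][:,:,::-1]);print(np.round(r.get_state()["qd"],4))
E
```

```text
[[-0.54  0.27 -5.78]
 [-0.03  0.86 -5.08]
 [-0.14  0.55 -4.47]
 [-0.35 -0.36 -4.5 ]
 [-0.68  0.23 -4.06]
 [ 0.41  0.93 -5.07]]
mean [-2.2100e-01  4.1400e-01 -4.8270e+00  1.4000e-02  5.0000e-03 -1.5000e-02
 -5.4198e+01  2.8342e+01  4.0000e-03]
23.65 [0.575  0.2134 0.1769] F [ 0.41  0.93 -5.07] T [-0.001 -0.002  0.004] op 0.050587849643883506
[-2.20193861e-05  6.25989951e-01  7.79831123e-01 -1.76488971e-06]
[-0.0016  0.0006  0.002   0.0013 -0.0004  0.0013]
```

View pics/final.png

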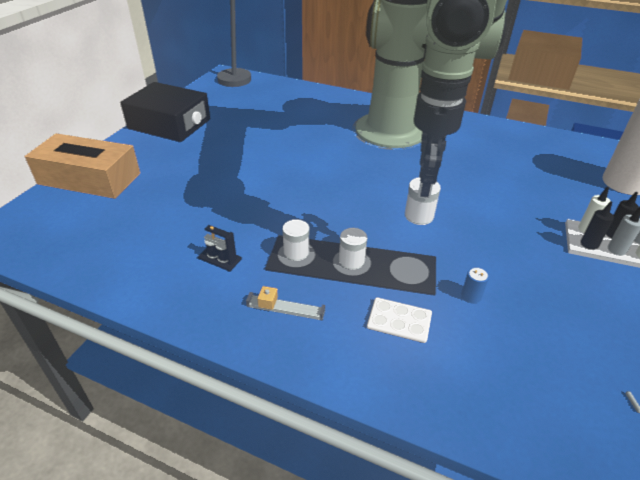

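The heaviest tin hangs upright at (422,202), about 14 cm above the mat. The other two stand on their places at (296,245) and (352,253), and nothing else has moved. Handing in.

```bash
python3 -c "
from cell import r
r.close_job()"
```

```text
the job is handed in; nothing more can be done
```

The left tin is the heaviest, and I handed the job in with it held upright and still in the gripper, its underside about 14 cm above the mat.

- **Weights:** I hefted the tins from left to right, each lifted about 4 cm and held for about a second. The mean readings were about 5.1 N on the left, 2.5 N in the middle and 1.4 N on the right. Single readings scattered by about 1 N, but the gap between the left tin and the others is much larger than that. The left tin read about 4.8 N when I lifted it again at the end.
- **Final state:** The last scene picture shows the middle and right tins upright on their places. The capacitor, coil machine, palette and gauge look unmoved. The job took about 24 s, and the largest force I read was about 9 N.
- **Small shifts and one failed check:** I set the left tin down about 4 mm and the right tin about 2 mm from where they first stood, towards the centres of their places. An attempt to measure the left place's centre directly in the image gave no clean result, so I used the centre worked out from the mat's outline.

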